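Rack two tin lids upright

TASK

Put the two dry steel tin lids away: take each off its sloping wire easel and stand it upright in the wire rack, the large lid between the tall tines at the end near the robot and the small lid between the short tines at the far end, each settled down on the rack's two rails. Lower them in rather than letting them drop, and leave the saucer in the middle slot and everything else on the counter where it is.

Things in the scene. Friction and masses are not known exactly. Their poses are not given: they have to be found in the camera images.
- large_lid: large flat round plain steel lid, 150 mm across, 10 mm thick, about 200 g. Origin at the disc's centre, x along its axis (normal to the faces). Starts on either easel, leaning 35 degrees from vertical with its top away from the robot: z then points up along the disc to its topmost rim, x down and away from the robot, into the easel. The upper rim is free to be pinched across the thickness
- small_lid: small flat round plain steel lid, 110 mm across, 10 mm thick, about 120 g. Origin at the disc's centre, x along its axis (normal to the faces). Starts on either easel, leaning 35 degrees from vertical with its top away from the robot: z then points up along the disc to its topmost rim, x down and away from the robot, into the easel. The upper rim is free to be pinched across the thickness
- easel_a: one wire easel, fixed, carrying either lid. Behind the lid two 8 mm wires, 38 mm each side of its middle (y), lean 35 degrees to its +x (away from the robot), up to 105 mm high, open between. Two prongs at their foot carry the rim; tips turned up 10 mm in front, so lift a lid along its plane. Origin on the counter; large lid's centre 10 mm to +x and 92 mm up, small lid's 4 mm to -x and 72 mm up
- easel_b: the other wire easel, fixed, carrying either lid. Behind the lid two 8 mm wires, 38 mm each side of its middle (y), lean 35 degrees to its +x (away from the robot), up to 105 mm high, open between. Two prongs at their foot carry the rim; tips turned up 10 mm in front, so lift a lid along its plane. Origin on the counter; large lid's centre 10 mm to +x and 92 mm up, small lid's 4 mm to -x and 72 mm up
- rack: fixed steel wire plate rack, 248 mm along its x, 84 wide; origin on the counter under its middle. Two rails along x at y = +-38 mm, 8 mm wire, axis 30 mm high: discs stand on both, facing along x. Slots at x = -70 (near), 0, +70 mm, each of four 6 mm tines at the rails, 18 mm clear along x, tips flared 6 mm in the top 15 mm. Tine tops 118, 93, 88 mm above the counter
- tall_slot (a point): middle of the slot with the tall tines, at the height of the rails' axes (30 mm above the counter), axes as the rack's; the large lid's centre seats 69 mm above it
- short_slot (a point): middle of the slot with the short tines, at the height of the rails' axes (30 mm above the counter), axes as the rack's; the small lid's centre seats 45 mm above it
- tins: three-tier stack of open round steel tins, 140 mm across, 166 mm tall, one piece; origin under its centre
- creamer: white ceramic creamer, 74 mm across, 90 mm tall, handle to its +y; origin under its centre
- shaker: glass pepper shaker with steel cap, 52 mm across, 93 mm tall; origin under its centre
- clip: red plastic bag clip lying on the counter, 95 mm long along its x, 16 mm high; origin under its centre
- spoon: wooden spoon lying on the counter, 240 mm long along its x
- mug: blue ceramic mug, 80 mm across, 95 mm tall, handle to its +y; origin under its centre
- saucer: white ceramic saucer, 120 mm across, 10 mm thick, standing upright in the middle slot of the rack (between the two slots to be filled); origin at its centre, x along its axis; its top is 142 mm above the counter

How it is judged (in metres and radians):
At the end, for the whole second after the job is handed in: Large lid in the tall-tined slot and small lid in the short-tined slot: each disc's centre within 12 mm of the slot's middle along and across the rack and within 8 mm of its seated height (69 mm and 45 mm above the rails' axes), its axis within 0.22 rad of the rack's long axis, at rest (x of large_lid in the frame of tall_slot between -0.012 and 0.012 m and y of large_lid in the frame of tall_slot between -0.012 and 0.012 m and z of large_lid in the frame of tall_slot between 0.0613 and 0.0773 m and angle between the x axis of each of large_lid, small_lid and the x axis of rack, either way round below 0.22 rad and linear speed of each of large_lid, small_lid below 0.02 m/s and angular speed of each of large_lid, small_lid below 0.2 rad/s and x of small_lid in the frame of short_slot between -0.012 and 0.012 m and y of small_lid in the frame of short_slot between -0.012 and 0.012 m and z of small_lid in the frame of short_slot between 0.0371 and 0.0531 m); the robot touches nothing.
It fails at once if the saucer is moved more than 30 mm (distance of saucer from where it was at the start of the episode above 0.03 m).
It fails at once if tins, creamer, shaker, clip, spoon or mug is moved more than 30 mm (distance of any of tins, creamer, shaker, clip, spoon, mug from where it was at the start of the episode above 0.03 m).
It fails at once if the large lid is dropped (over 0.7 m/s, a fall of some 25 mm, with no finger on it) (contact force between large_lid and the fingers below 0.05 N and linear speed of large_lid above 0.7 m/s).
It fails at once if the small lid is dropped (over 0.7 m/s, a fall of some 25 mm, with no finger on it) (contact force between small_lid and the fingers below 0.05 N and linear speed of small_lid above 0.7 m/s).
It also fails if it takes over 64 s, if anything falls off the work surface, if the arm or the gripper's body presses on something with over 40 N, if the wrist force passes 120 N, or if a joint passes its speed limit or range.

ROBOT

A 6-joint arm with a two-finger parallel gripper is mounted at the origin on the work surface. World frame = base frame: x ahead of the robot, y to its left, z up, the work surface at z = 0. Lengths are in m, angles in degrees, forces in N, time in s.
With the tool pointing down it reaches from about 0.25 to 0.725 m from the base axis. Payload 9.7 kg.
Tool frame: the origin (TCP) lies between the finger pads; the fingertips stand 17 mm ahead of it and the grasp point (between the pads) lies 2 mm behind it; z points along the fingers, y is the direction in which the jaws open and shut (so a half turn about z gives the same grasp; the last joint's range is limited). The gripper opens to 85 mm and grips with 20 to 120 N. Pads are 22 mm wide; open, the fingers measure 114 mm over their backs; the gripper's body (76 mm by 85 mm) begins 54 mm behind the grasp point. The pads swing forward as they close: fully open they stand 13 mm farther back than shut.
Start: joints at [76.604, 4.979, 10.078, 95.1, 0, 90], TCP at [0.127, 0.535, 0.226] pointing down, gripper open.
Joint ranges: [-179.16, 179.16], [-48.56, 103.87], [-65.8, 70.77], [-126.05, 130.52], [-82.76, 87.17], [-180, 180]. Speed limits (degrees/s): [127.2, 127.2, 147.25, 180, 180, 180].

INTERFACE

Orientations are given as [roll, pitch, yaw] about the fixed x, y, z axes, in that order (R = Rz(yaw) Ry(pitch) Rx(roll)).
In Python, from workcell import monitor, cams, order gives the robot as it stands. The module is installed in compiled form; this text tells all that it offers.
- The arm moves only by the shell command python3 -m handwheel 'ROWS' [OPENING] [FORCE]. ROWS is JSON, a list of rows, each a list of 6 numbers: the shift along the tool's x, y, z in m, then the turn, a rotation vector about the tool's x, y, z in degrees. In form: [[tx, ty, tz, wx, wy, wz], ...]. A call has exactly 8 rows; each row shifts and turns the commanded pose from where the row before left it, along the tool's axes as they then stand; what a row does not reach is not made up. A row lasts 1/12 s, in which the tool goes at most 41.7 mm and 7.16 degrees, less where a joint would pass 70% of its speed; a pose out of reach is approached as far as the arm can. A call is refused whole if a number of a shift passes 0.0417 or a number of a turn 7.16, either way. A call with a gripper value outside its range is refused whole. OPENING is the opening, from -1 (shut) to 1 (fully open), set as the call begins (- or left out, the last holds). The fingers move at their own pace and stop on an object; FORCE is the grip in N (left out, the last holds). Time passes only in rows, so rows that do not move let the fingers close, or fill a call up. It gives the time, the measured TCP pose, the force and the opening at its end, in the units of the state.
- monitor.get_obs(): the state, without advancing time (a new reading comes with each control period).
- cams.camera(name): name is "side" or "top" or "wrist"; returns a dict with "img" (420x560x3 uint8, red, green, blue), "depth" (420x560 float32, m along the optical axis (not along the pixel's ray), 0 where there is no reading), "fx", "fy", "cx", "cy" (pixels), "rvec" (rotation vector, rad) and "tvec" (3), from world to camera coordinates, as OpenCV has them; the wrist camera has in their place "tool_from_camera" (4x4, takes a point from camera to tool coordinates, whose origin is the TCP and whose axes are the flange's). Camera axes: x right, y down, z forward; pixel columns grow to the right and rows downward; lengths in m; the calibration is good to about 2 mm. The wrist camera is an equidistant fisheye: a pixel r from the principal point sees the ray r / f radians off the axis. A picture is of the moment at which its call begins: read the wrist's pose just before it.
- order.job_done(): hands the job in, once; it reports no verdict.
The state is a dict: "time": time; "q": joint angles; "qd": joint speeds; "joint_efforts": joint torques, N m; "ee_pos": TCP position; "tcp_rot": TCP orientation; "wrist_force": force on the tool from outside, world axes, zero at the start; "torque": the same for the moment, N m; "opening": finger opening in m.
Only numpy, scipy, OpenCV 4.12 (cv2) and the standard library are available. Lean on these libraries where they do the work, as an engineer would, in place of code of your own. Each camera call takes 0.05 s, during which the arm holds its last target. There are 200 camera calls.

## Working session

There is one attempt and no reset: what is moved stays moved. The work goes in short steps, Python scripts to look and compute and a shell command to move; the robot and the scene stay as the last step left them, time stands still between calls to the robot, and variables do not carry over. Pictures are saved under pics/ and viewed, about 8 in all and at most 12, crops included, and the job is handed in when it is done.

```bash
mkdir -p pics; ls; cat > h.py <<'E'
import numpy as np, cv2
from workcell import monitor, cams, order
from scipy.spatial.transform import Rotation as R
def pts(c):
    d=c["depth"]; v,u=np.mgrid[0:420,0:560]
    P=np.stack([(u-c["cx"])/c["fx"]*d,(v-c["cy"])/c["fy"]*d,d],-1)
    M=cv2.Rodrigues(np.array(c["rvec"],float))[0]
    W=(P-np.array(c["tvec"]).ravel())@M
    W[d<=0]=np.nan
    return W
E
python3 - <<'E'
from h import *
o=monitor.get_obs(); print(o)
for n in("top","side"):
    c=cams.camera(n); cv2.imwrite(f"pics/{n}0.png",c["img"][:,:,::-1]); np.savez(f"{n}0.npz",**c)
    W=pts(c); print(n,{k:np.round(c[k],3).tolist() for k in("fx","cx","cy","rvec","tvec")}, np.nanmin(W.reshape(-1,3),0),np.nanmax(W.reshape(-1,3),0))
E
```

```text
pics
{'time': 0.0, 'q': array([7.66031100e+01, 5.01070085e+00, 1.00340822e+01, 9.50996931e+01,
       1.11624270e-03, 8.99992248e+01]), 'qd': array([-0.06238145, -0.01789951, -0.00817703,  0.00370476, -0.07448097,
       -0.02253826]), 'joint_efforts': array([ 4.53139164e-04, -5.20392752e+01,  4.64799607e+01,  1.65140675e-02,
        9.27703627e-05, -1.26964178e-06]), 'ee_pos': array([0.12737121, 0.53480152, 0.22548358]), 'tcp_rot': array([-1.79923688e+02, -1.11727418e-03,  1.66603884e+02]), 'wrist_force': array([ 0.22830669, -0.17982067,  0.46287192]), 'torque': array([0.00503958, 0.00922451, 0.05647715]), 'opening': 0.085353013294419}
top {'fx': 474.319, 'cx': 285.379, 'cy': 211.323, 'rvec': [2.165, -2.112, 0.211], 'tvec': [-0.073, 0.564, 1.119]} [ 0.05969648 -1.10964654 -0.64845507] [1.26525266 1.11482128 0.22665701]
side {'fx': 391.183, 'cx': 277.198, 'cy': 216.009, 'rvec': [2.34, -0.186, 0.054], 'tvec': [-0.587, 0.095, 0.944]} [-0.45699009 -0.52371628 -0.76248153] [1.26940064 2.50692516 0.44702483]
```

View pics/top0.png

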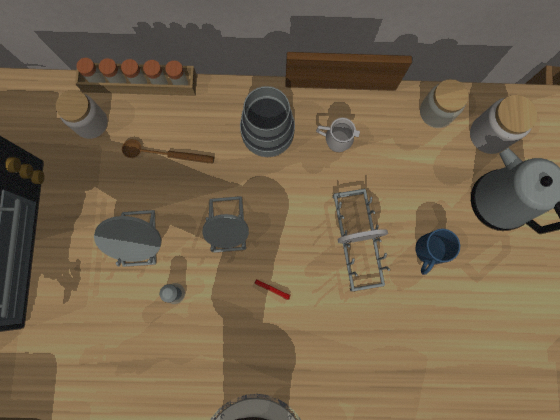

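View pics/side0.png

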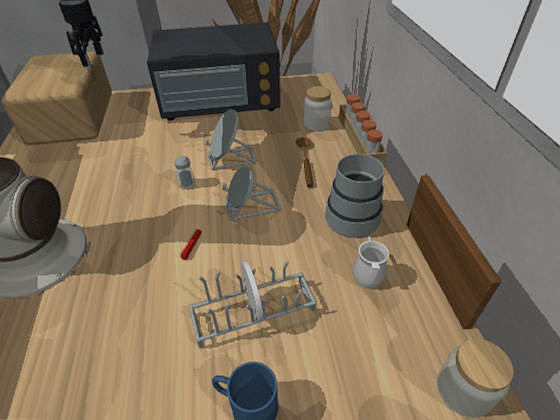

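```bash
cat >> h.py <<'E'
def plane(P,tol=.003,n=500,rng=np.random.default_rng(0)):
    best=None
    for _ in range(n):
        a,b,c=P[rng.choice(len(P),3,False)]; m=np.cross(b-a,c-a); l=np.linalg.norm(m)
        if l<1e-6: continue
        m/=l; k=abs((P-a)@m)<tol
        if best is None or k.sum()>best.sum(): best=k
    Q=P[best]; c=Q.mean(0); m=np.linalg.svd(Q-c)[2][2]
    k=abs((P-c)@m)<tol; return P[k],c,m
def disc(P):
    Q,c,m=plane(P); e1=np.cross(m,[0,0,1]); e1/=np.linalg.norm(e1); e2=np.cross(m,e1)
    uv=np.c_[(Q-c)@e1,(Q-c)@e2].astype(np.float32)
    (a,b),r=cv2.minEnclosingCircle(uv)
    return c+a*e1+b*e2, m, r, len(Q)
E
python3 - <<'E'
from h import *
T=dict(np.load("top0.npz")); S=dict(np.load("side0.npz")); WT=pts(T); WS=pts(S)
print("counter",np.round(WT[330,100],4),WT[320,420],"side",WS[300,120])
def box(W,u0,u1,v0,v1,z0,z1):
    P=W[v0:v1,u0:u1].reshape(-1,3); P=P[~np.isnan(P[:,0])]; return P[(P[:,2]>z0)&(P[:,2]<z1)]
for n,b in(("large",(85,170,205,275)),("small",(195,255,205,260))):
    P=box(WT,*b,.02,.3); c,m,r,k=disc(P); m*=np.sign(m[2]) 
    print(n,np.round(c,4),"n",np.round(m,3),"tilt from vertical",90-np.degrees(np.arccos(m[2])),"yaw",np.degrees(np.arctan2(-m[1],-m[0])),r,k, P.max(0))
for n,W,b in(("topcam",WT,(325,395,180,300)),("side",WS,(180,325,250,350))):
    P=box(W,*b,.018,.045); 
    r=cv2.minAreaRect(P[:,:2].astype(np.float32)); print(n,"rackrect",r,len(P),np.round(P[:,2].mean(),4))
    P=box(W,*b,.1,.16); print(n,"saucer",disc(P), P.max(0))
for n,b in(("shaker",(155,185,280,306)),("clip",(250,295,275,302)),("mug",(415,460,230,280)),("tins",(240,295,85,155)),("creamer",(315,360,115,155))):
    P=box(WT,*b,.008,.3); print(n,P.min(0).round(3),P.max(0).round(3))
for n,b,W in(("rack",(320,400,180,300),T),("rackS",(180,325,250,350),S)):
    i=W["img"][b[2]:b[3],b[0]:b[1],::-1]; cv2.imwrite(f"pics/{n}.png",cv2.resize(i,None,fx=5,fy=5,interpolation=2))
E
```

```text
counter [ 2.676e-01  3.857e-01 -3.000e-04] [ 0.30857907 -0.40092716  0.00304327] side [ 0.22386918 -0.1658093   0.00135601]
large [0.4775 0.3072 0.0943] n [-0.813 -0.076  0.577] tilt from vertical 35.215201684211436 yaw 5.367512214511224 0.07779715955257416 2223 [0.54906885 0.38082689 0.15890619]
small [0.5049 0.0815 0.0743] n [-0.812 -0.096  0.576] tilt from vertical 35.13963935316525 yaw 6.721725888370774 0.058019232004880905 1129 [0.58326046 0.13672063 0.12319276]
topcam rackrect ((0.5043686628341675, -0.24315539002418518), (0.24786940217018127, 0.08486773818731308), 10.763029098510742) 741 0.0338
topcam saucer (array([ 0.49869775, -0.242652  ,  0.10510848]), array([-0.97914054, -0.17487349,  0.10345559]), 0.055458761751651764, 165) [ 0.51836304 -0.18777062  0.14578941]
side rackrect ((0.4920225739479065, -0.16592401266098022), (0.24743789434432983, 0.24548469483852386), 10.583768844604492) 1230 0.0333
side saucer (array([ 0.50185882, -0.24796239,  0.10158538]), array([ 0.97358425,  0.2079228 , -0.09434944]), 0.05355868488550186, 260) [ 0.52113822 -0.19533235  0.14379621]
shaker [0.332 0.183 0.009] [0.385 0.229 0.097]
clip [ 0.352 -0.077  0.008] [0.397 0.011 0.022]
mug [ 0.419 -0.481  0.008] [ 0.523 -0.392  0.099]
tins [ 0.715 -0.077  0.008] [0.915 0.061 0.172]
creamer [ 0.73  -0.236  0.008] [ 0.799 -0.133  0.097]
```

View pics/rack.png

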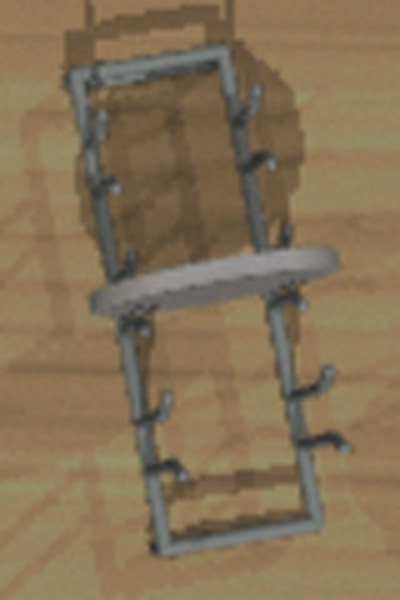

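```bash
cat >> h.py <<'E'
def cur():
    o=monitor.get_obs(); return o, np.array(o["ee_pos"]), R.from_euler("xyz",o["tcp_rot"],degrees=True)
def lidR(m): # m = front normal (towards robot, up)
    y=-m; z=-(np.array([0,0,1])-m[2]*m); z/=np.linalg.norm(z); return R.from_matrix(np.c_[np.cross(y,z),y,z])
def vertR(a): # jaws along rack x, tool down
    y=np.array([np.cos(a),np.sin(a),0]); z=np.array([0,0,-1.]); return R.from_matrix(np.c_[np.cross(y,z),y,z])
def go(p,Rt,msg=""):
    o,c,Rc=cur(); w=np.degrees((Rc.inv()*Rt).as_rotvec())
    print(msg,"t",round(o["time"],2),"turn",w.round(2),"then shift",Rt.inv().apply(p-c).round(4),"| shift in present axes",Rc.inv().apply(p-c).round(4))
mL=np.array([-.813,-.076,.577]); mL/=np.linalg.norm(mL); cL=np.array([.4775,.3072,.0943])-.005*mL
mS=np.array([-.812,-.096,.576]); mS/=np.linalg.norm(mS); cS=np.array([.5049,.0815,.0743])-.005*mS
ra=np.radians(10.76); rx=np.array([np.cos(ra),np.sin(ra),0]); rc=np.array([.5044,-.2432,0])
E
python3 - <<'E'
from h import *
Rt=lidR(mL); zt=Rt.as_matrix()[:,2]; p=cL-.067*zt
print(cL,cS,p); go(p-.1*zt,Rt,"pre large"); go(p,Rt)
E
```

```text
[0.48156566 0.30758006 0.09141453] [0.50895932 0.08197992 0.07142048] [0.52006312 0.31117884 0.14613193]
pre large t 0.1 turn [30.47 21.92 68.87] then shift [-0.2592  0.3481 -0.2488] | shift in present axes [-0.4885 -0.1081 -0.0021]
 t 0.1 turn [30.47 21.92 68.87] then shift [-0.2592  0.3481 -0.1488] | shift in present axes [-0.4338 -0.1265  0.0796]
```

```bash
python3 -m handwheel '[[0,0,0,1.9,1.37,4.3],[0,0,0,1.9,1.37,4.3],[0,0,0,1.9,1.37,4.3],[0,0,0,1.9,1.37,4.3],[0,0,0,1.9,1.37,4.3],[0,0,0,1.9,1.37,4.3],[0,0,0,1.9,1.37,4.3],[0,0,0,1.9,1.37,4.3]]' 0 60
python3 -m handwheel '[[0,0,0,1.9,1.37,4.3],[0,0,0,1.9,1.37,4.3],[0,0,0,1.9,1.37,4.3],[0,0,0,1.9,1.37,4.3],[0,0,0,1.9,1.37,4.3],[0,0,0,1.9,1.37,4.3],[0,0,0,1.9,1.37,4.3],[0,0,0,1.9,1.37,4.3]]'
python3 - <<'E'
from h import *
Rt=lidR(mL); zt=Rt.as_matrix()[:,2]; p=cL-.067*zt
go(p-.1*zt,Rt,"pre large")
E
```

```text
time: 0.77
ee_pos: [0.1274, 0.5351, 0.2257]
tcp_rot: [-162.3, -5.7, 130.8]
wrist_force: [-0.3, 0.7, -0.5]
opening: 0.0424
time: 1.43
ee_pos: [0.1275, 0.5351, 0.2256]
tcp_rot: [-144.7, 0.0, 95.2]
wrist_force: [-1.4, 0.1, -0.2]
opening: 0.0429
pre large t 1.43 turn [-0.05 -0.09 -0.12] then shift [-0.2595  0.3481 -0.2486] | shift in present axes [-0.2584  0.3484 -0.2493]
```

```bash
python3 -m handwheel '[[-0.0162,0.0218,-0.0156,0,0,0],[-0.0162,0.0218,-0.0156,0,0,0],[-0.0162,0.0218,-0.0156,0,0,0],[-0.0162,0.0218,-0.0156,0,0,0],[-0.0162,0.0218,-0.0156,0,0,0],[-0.0162,0.0218,-0.0156,0,0,0],[-0.0162,0.0218,-0.0156,0,0,0],[-0.0162,0.0218,-0.0156,0,0,0]]'
python3 -m handwheel '[[-0.0162,0.0218,-0.0156,0,0,0],[-0.0162,0.0218,-0.0156,0,0,0],[-0.0162,0.0218,-0.0156,0,0,0],[-0.0162,0.0218,-0.0156,0,0,0],[-0.0162,0.0218,-0.0156,0,0,0],[-0.0162,0.0218,-0.0156,0,0,0],[-0.0162,0.0218,-0.0156,0,0,0],[-0.0162,0.0218,-0.0156,0,0,0]]'
python3 - <<'E'
from h import *
Rt=lidR(mL); zt=Rt.as_matrix()[:,2]; p=cL-.067*zt
go(p-.1*zt,Rt,"pre large"); go(p,Rt); print(monitor.get_obs()["q"].round(1))
c=cams.camera("wrist"); cv2.imwrite("pics/w1.png",c["img"][:,:,::-1])
E
```

```text
time: 2.1
ee_pos: [0.3543, 0.4253, 0.227]
tcp_rot: [-144.8, -0.1, 95.4]
wrist_force: [-1.2, 0.8, 0.4]
opening: 0.0429
time: 2.77
ee_pos: [0.5375, 0.299, 0.1867]
tcp_rot: [-148.2, -1.4, 94.5]
wrist_force: [-0.0, -0.6, -0.6]
opening: 0.0427
pre large t 2.77 turn [ 3.47 -1.67  0.09] then shift [ 0.0138  0.0101 -0.0575] | shift in present axes [ 0.0154  0.0136 -0.0563]
 t 2.77 turn [ 3.47 -1.67  0.09] then shift [0.0138 0.0101 0.0425] | shift in present axes [0.0125 0.0075 0.0434]
[ 23.8  50.3  60.8 130.4  11.2 105.9]
```

View pics/w1.png

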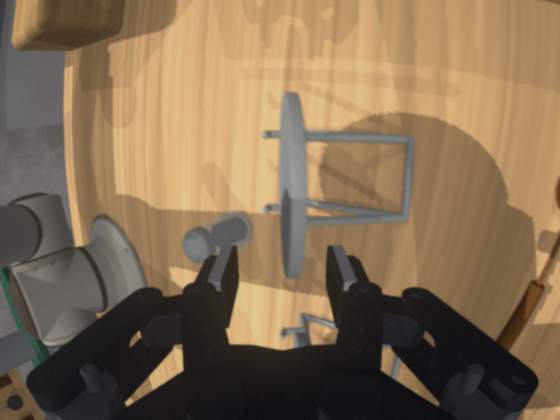

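```bash
cat >> h.py <<'E'
def grasp(c,m,r,phi,depth=.008):
    Rt=lidR(m)*R.from_euler("y",phi,degrees=True); return c-(r-depth)*Rt.as_matrix()[:,2],Rt
E
python3 - <<'E'
from h import *
for phi in(-20,20):
    p,Rt=grasp(cL,mL,.075,phi); z=Rt.as_matrix()[:,2]; print(phi,p,z); go(p-.05*z,Rt,"pre"); go(p,Rt)
E
```

```text
-20 [0.51560859 0.33377768 0.14283207] [-0.50810343 -0.39100928 -0.76742599]
pre t 2.82 turn [  3.42 -21.7   -0.71] then shift [ 0.0539  0.0071 -0.0202] | shift in present axes [0.0576 0.007  0.0016]
 t 2.82 turn [  3.42 -21.7   -0.71] then shift [0.0539 0.0071 0.0298] | shift in present axes [0.0391 0.0042 0.0479]
20 [0.51987429 0.28814593 0.14283207] [-0.57177058  0.29006165 -0.76742599]
pre t 2.82 turn [ 3.45 18.29  0.51] then shift [-0.0209  0.0071 -0.0082] | shift in present axes [-0.0224  0.0072 -0.0008]
 t 2.82 turn [ 3.45 18.29  0.51] then shift [-0.0209  0.0071  0.0418] | shift in present axes [-0.0067  0.0043  0.0466]
```

```bash
python3 -m handwheel '[[-0.0028,0.0009,0,0.43,2.29,0.06],[-0.0028,0.0009,0,0.43,2.29,0.06],[-0.0028,0.0009,0,0.43,2.29,0.06],[-0.0028,0.0009,0,0.43,2.29,0.06],[-0.0028,0.0009,0,0.43,2.29,0.06],[-0.0028,0.0009,0,0.43,2.29,0.06],[-0.0028,0.0009,0,0.43,2.29,0.06],[-0.0028,0.0009,0,0.43,2.29,0.06]]'
python3 - <<'E'
from h import *
p,Rt=grasp(cL,mL,.075,20); z=Rt.as_matrix()[:,2]; go(p-.05*z,Rt,"pre"); go(p,Rt); print(monitor.get_obs()["q"].round(1))
E
```

```text
time: 3.48
ee_pos: [0.5424, 0.2784, 0.1803]
tcp_rot: [-143.0, -16.4, 83.6]
wrist_force: [0.3, 0.9, -0.3]
opening: 0.0425
pre t 3.48 turn [-0.09 -0.09  0.22] then shift [-0.0037  0.004  -0.0055] | shift in present axes [-0.0037  0.004  -0.0055]
 t 3.48 turn [-0.09 -0.09  0.22] then shift [-0.0037  0.004   0.0445] | shift in present axes [-0.0037  0.0041  0.0445]
[ 15.3  44.6  47.9 125.1  25.6  98.7]
```

```bash
python3 -m handwheel '[[-0.002,0.002,0.0,0,0,0],[-0.0017,0.0021,0.0,0,0,0],[0,0,0.0085,0,0,0],[0,0,0.009,0,0,0],[0,0,0.009,0,0,0],[0,0,0.009,0,0,0],[0,0,0.009,0,0,0],[0,0,0,0,0,0]]'
python3 -m handwheel '[[0,0,0,0,0,0],[0,0,0,0,0,0],[0,0,0,0,0,0],[0,0,0,0,0,0],[0,0,0,0,0,0],[0,0,0,0,0,0],[0,0,0,0,0,0],[0,0,0,0,0,0]]' -1 60
python3 - <<'E'
from h import *
p,Rt=grasp(cL,mL,.075,20); go(p,Rt); print(monitor.get_obs()["q"].round(1))
zl=Rt.inv().apply(-lidR(mL).as_matrix()[:,2]); print("lid up in tool",zl)
E
```

```text
time: 4.15
ee_pos: [0.519, 0.289, 0.1421]
tcp_rot: [-143.0, -16.3, 83.8]
wrist_force: [-0.1, -0.2, -0.4]
opening: 0.0425
time: 4.82
ee_pos: [0.5203, 0.2881, 0.1436]
tcp_rot: [-143.1, -16.4, 83.7]
wrist_force: [5.2, -1.0, 5.0]
opening: 0.0068
 t 4.82 turn [ 0.01 -0.02  0.25] then shift [-0.0002  0.0001  0.0008] | shift in present axes [-0.0002  0.0001  0.0008]
[ 16.5  40.1  37.  118.2  26.2  99.9]
lid up in tool [ 3.42020143e-01  1.73999204e-17 -9.39692621e-01]
```

```bash
python3 -m handwheel '[[0.001,0,-0.0028,0,0,0],[0.0017,0,-0.0047,0,0,0],[0.0017,0,-0.0047,0,0,0],[0.0017,0,-0.0047,0,0,0],[0.0017,0,-0.0047,0,0,0],[0.0017,0,-0.0047,0,0,0],[0.0017,0,-0.0047,0,0,0],[0.0017,0,-0.0047,0,0,0]]'
python3 - <<'E'
from h import *
print(monitor.get_obs()["q"].round(1))
c=cams.camera("wrist"); cv2.imwrite("pics/w2.png",c["img"][:,:,::-1])
E
```

```text
time: 5.48
ee_pos: [0.5421, 0.2901, 0.1745]
tcp_rot: [-143.1, -16.3, 83.7]
wrist_force: [-0.1, 0.2, -2.2]
opening: 0.0067
[ 16.2  44.9  47.8 124.4  26.   99.6]
```

View pics/w2.png

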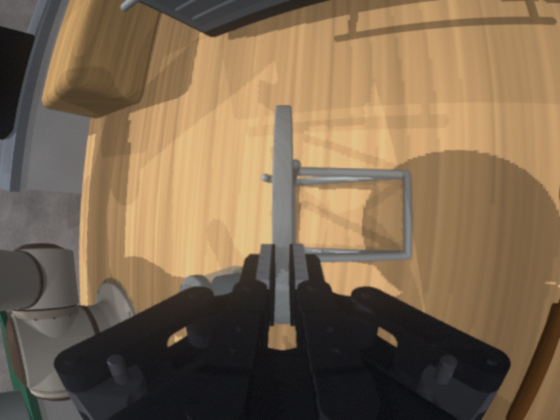

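```bash
python3 -m handwheel '[[0,-0.008,-0.003,0,0,0],[0,-0.015,-0.005,0,0,0],[0,-0.018,-0.006,0,0,0],[0,-0.018,-0.006,0,0,0],[0,-0.018,-0.006,0,0,0],[0,-0.018,-0.006,0,0,0],[0,-0.018,-0.006,0,0,0],[0,-0.012,-0.004,0,0,0]]'
python3 - <<'E'
from h import *
print(monitor.get_obs()["q"].round(1))
Rv=vertR(ra); s=rc-.07*rx; go(s+[0,0,.31],Rv,"above tall")
E
```

```text
time: 6.2
ee_pos: [0.463, 0.2676, 0.2807]
tcp_rot: [-143.2, -16.4, 83.7]
wrist_force: [-0.5, 0.1, -1.1]
opening: 0.0064
[ 16.3  31.8  40.  129.5  26.   99.7]
above tall t 6.2 turn [-33.88 -21.09 -11.09] then shift [-0.5095 -0.1247 -0.0293] | shift in present axes [-0.4942 -0.0813 -0.1589]
```

```bash
python3 -m handwheel '[[0,0,-0.002,-4.23,-2.64,-1.39],[0,0,-0.002,-4.23,-2.64,-1.39],[0,0,-0.002,-4.23,-2.64,-1.39],[0,0,-0.002,-4.23,-2.64,-1.39],[0,0,0,-4.23,-2.64,-1.39],[0,0,0,-4.23,-2.64,-1.39],[0,0,0,-4.23,-2.64,-1.39],[0,0,0,-4.23,-2.64,-1.39]]'
python3 -m handwheel '[[-0.01,-0.002,-0.01,0,0,0],[-0.02,-0.005,-0.012,0,0,0],[-0.03,-0.0075,-0.01,0,0,0],[-0.03,-0.0075,0,0,0,0],[-0.03,-0.0075,0,0,0,0],[-0.03,-0.0075,0,0,0,0],[-0.03,-0.0075,0,0,0,0],[-0.03,-0.0075,0,0,0,0]]'
python3 - <<'E'
from h import *
print(monitor.get_obs()["q"].round(1))
Rv=vertR(ra); s=rc-.07*rx; go(s+[0,0,.31],Rv,"above tall")
E
```

```text
time: 6.87
ee_pos: [0.4678, 0.266, 0.2858]
tcp_rot: [179.9, 0.1, 100.8]
wrist_force: [0.2, -0.4, -1.3]
opening: 0.0065
time: 7.53
ee_pos: [0.4555, 0.0484, 0.3179]
tcp_rot: [-179.8, -0.1, 100.8]
wrist_force: [0.3, -0.4, -1.5]
opening: 0.0064
[  6.   -4.2  11.3 105.7   0.   85.3]
above tall t 7.53 turn [-0.17 -0.06  0.01] then shift [-0.2956 -0.0764  0.0079] | shift in present axes [-0.2956 -0.0765  0.0078]
```

```bash
python3 -m handwheel '[[-0.035,-0.009,0,0,0,0],[-0.04,-0.0105,0,0,0,0],[-0.04,-0.0105,0,0,0,0],[-0.04,-0.0105,0,0,0,0],[-0.04,-0.0105,0,0,0,0],[-0.04,-0.0105,0,0,0,0],[-0.04,-0.0105,0,0,0,0],[-0.0206,-0.0045,0,0,0,0]]'
python3 -m handwheel '[[0,0,0.004,0,0,0],[0,0,0.004,0,0,0],[0,0,0,0,0,0],[0,0,0,0,0,0],[0,0,0,0,0,0],[0,0,0,0,0,0],[0,0,0,0,0,0],[0,0,0,0,0,0]]'
python3 - <<'E'
from h import *
Rv=vertR(ra); s=rc-.07*rx; go(s+[0,0,.31],Rv,"above tall"); o,p,Rc=cur(); print(p)
c=cams.camera("side"); t=cams.camera("top"); cv2.imwrite("pics/s2.png",np.vstack([c["img"],t["img"]])[:,:,::-1])
np.savez("s2.npz",**c); np.savez("t2.npz",**t)
WT,WS=pts(t),pts(c)
for n,W in(("top",WT),("side",WS)):
    d=W-p; k=(np.linalg.norm(d[...,:2],axis=-1)<.1)&(W[...,2]>.15)&(W[...,2]<.285); P=W[k]
    print(n,len(P)); 
    if len(P)>50: print([x if np.isscalar(x) else np.round(x,4) for x in disc(P)],P.min(0),P.max(0))
E
```

```text
time: 8.2
ee_pos: [0.4351, -0.2585, 0.3176]
tcp_rot: [-179.8, -0.0, 100.6]
wrist_force: [0.4, 0.5, -1.4]
opening: 0.0064
time: 8.87
ee_pos: [0.4367, -0.2542, 0.31]
tcp_rot: [-179.9, 0.0, 100.8]
wrist_force: [0.0, 0.5, -2.3]
opening: 0.0067
above tall t 8.87 turn [-0.11  0.03  0.09] then shift [-0.0019 -0.0015 -0.    ] | shift in present axes [-0.0019 -0.0015 -0.    ]
[ 0.43670999 -0.25417061  0.30996578]
top 99
[array([ 0.427 , -0.2336,  0.2271]), array([-0.9882, -0.1529,  0.004 ]), 0.07016249001026154, 74] [ 0.4172042  -0.27633881  0.17216227] [ 0.43528821 -0.18006335  0.28485175]
side 313
[array([ 0.4347, -0.2625,  0.24  ]), array([0.9763, 0.2166, 0.0033]), 0.07183083891868591, 209] [ 0.42195774 -0.32927212  0.17275513] [ 0.45615647 -0.19821277  0.28498062]
```

```bash
python3 - <<'E'
from h import *
i=cv2.imread("pics/s2.png"); a=i[150:360,150:340]; b=i[420+120:420+330,290:480]
cv2.imwrite("pics/s2c.png",cv2.resize(np.hstack([a,b]),None,fx=2.1,fy=2.6))
E
```

```text
(no output)
```

View pics/s2c.png

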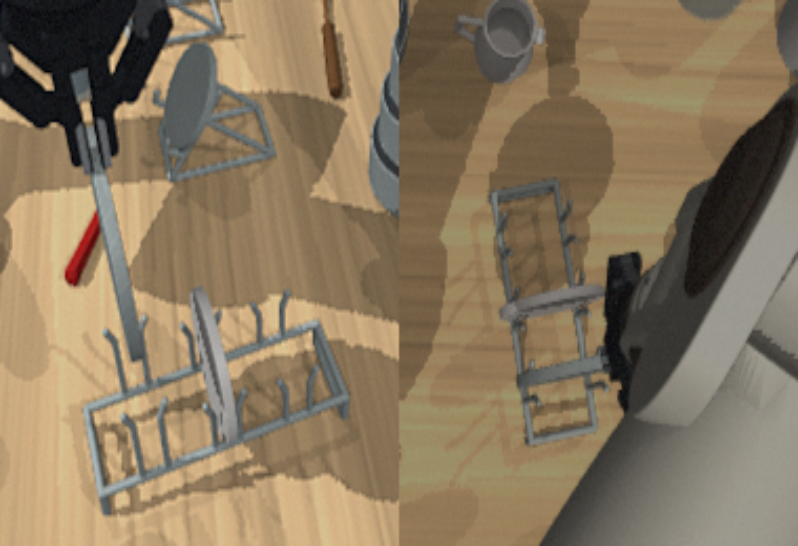

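```bash
python3 - <<'E'
from h import *
ry=np.array([-rx[1],rx[0],0])
for f in("top0","side0"):
    W=pts(dict(np.load(f+".npz"))).reshape(-1,3); W=W[~np.isnan(W[:,0])]
    X=(W-rc)@rx; Y=(W-rc)@ry; Z=W[:,2]
    k=(abs(X)<.13)&(abs(Y)<.06)&(Z>.045)&(Z<.13)
    for x0 in(-.0825,-.0575,.0575,.0825):
      for sy in(-1,1):
        q=k&(abs(X-x0)<.012)&(sy*Y>0.02)&(Z<.1); print(f,x0,sy,q.sum(), np.round([np.median(X[q]),np.median(Y[q]),Z[q].max() if q.any() else 0],4))
    q=(abs(X)<.13)&(abs(Y)<.06)&(Z>.015)&(Z<.04)
    print("rails X",np.percentile(X[q],[1,99]).round(4),"Y",np.percentile(Y[q],[1,99]).round(4))
    for s in (-1,1): print("end bar", np.median(X[q&(s*X>.115)&(abs(Y)<.03)]).round(4), "rail", [np.median(Y[q&(s*Y>.03)&(abs(X-a)<.03)]).round(4) for a in(-.1,-.07,0,.07,.1)])
    q=k&(abs(X)<.02)&(Z>.1); print("saucer X range",np.percentile(X[q],[2,50,98]).round(4))
E
```

```text
top0 -0.0825 -1 14 [-0.0819 -0.0359  0.097 ]
top0 -0.0825 1 10 [-0.0822  0.0401  0.0987]
top0 -0.0575 -1 14 [-0.059  -0.0361  0.0996]
top0 -0.0575 1 10 [-0.0586  0.0402  0.0984]
top0 0.0575 -1 17 [ 0.0549 -0.0364  0.0896]
top0 0.0575 1 15 [0.0555 0.0391 0.0879]
top0 0.0825 -1 23 [ 0.0823 -0.0366  0.0899]
top0 0.0825 1 20 [0.083  0.039  0.0889]
rails X [-0.1235  0.123 ] Y [-0.0417  0.0419]
end bar -0.1199 rail [np.float64(-0.0372), np.float64(-0.0371), np.float64(-0.0375), np.float64(-0.0374), np.float64(-0.0366)]
end bar 0.1188 rail [np.float64(0.0382), np.float64(0.0386), np.float64(0.0388), np.float64(0.0386), np.float64(0.0381)]
saucer X range [-0.0053 -0.003   0.0048]
side0 -0.0825 -1 53 [-0.0799 -0.0415  0.0991]
side0 -0.0825 1 51 [-0.0798  0.0346  0.0971]
side0 -0.0575 -1 52 [-0.056  -0.0413  0.0997]
side0 -0.0575 1 51 [-0.056   0.0344  0.0999]
side0 0.0575 -1 43 [ 0.0578 -0.0413  0.0885]
side0 0.0575 1 41 [0.058  0.0345 0.0892]
side0 0.0825 -1 47 [ 0.0843 -0.0409  0.0894]
side0 0.0825 1 45 [0.085  0.0349 0.0883]
rails X [-0.1211  0.1247] Y [-0.0438  0.039 ]
end bar -0.1183 rail [np.float64(-0.041), np.float64(-0.0412), np.float64(-0.0414), np.float64(-0.0412), np.float64(-0.0414)]
end bar 0.1211 rail [np.float64(0.0345), np.float64(0.0347), np.float64(0.035), np.float64(0.0347), np.float64(0.0344)]
saucer X range [-0.0031 -0.0019  0.0067]
```

```bash
python3 -m handwheel '[[-0.003,-0.0005,0.005,0,0,0],[0,0,0.012,0,0,0],[0,0,0.015,0,0,0],[0,0,0.015,0,0,0],[0,0,0.012,0,0,0],[0,0,0.01,0,0,0],[0,0,0.008,0,0,0],[0,0,0.004,0,0,0]]'
python3 -m handwheel '[[0,0,0.006,0,0,0],[0,0,0.008,0,0,0],[0,0,0.008,0,0,0],[0,0,0.008,0,0,0],[0,0,0.008,0,0,0],[0,0,0.007,0,0,0],[0,0,0.005,0,0,0],[0,0,0.002,0,0,0]]'
python3 -m handwheel '[[0,0,0.002,0,0,0],[0,0,0.002,0,0,0],[0,0,0.001,0,0,0],[0,0,0.001,0,0,0],[0,0,0,0,0,0],[0,0,0,0,0,0],[0,0,0,0,0,0],[0,0,0,0,0,0]]'
```

```text
time: 9.63
ee_pos: [0.4362, -0.2577, 0.2275]
tcp_rot: [-179.8, -0.0, 100.8]
wrist_force: [-0.5, -0.3, -2.0]
opening: 0.0065
time: 10.3
ee_pos: [0.4361, -0.2576, 0.1757]
tcp_rot: [-179.8, -0.0, 100.8]
wrist_force: [0.0, -0.4, -1.2]
opening: 0.0067
time: 10.97
ee_pos: [0.4364, -0.2578, 0.1708]
tcp_rot: [-179.9, 0.0, 100.8]
wrist_force: [-0.6, -0.2, -1.2]
opening: 0.0065
```

No side forces. Feel down in 1 mm steps.

```bash
for i in 1; do
python3 -m handwheel '[[0,0,0.001,0,0,0],[0,0,0.001,0,0,0],[0,0,0.001,0,0,0],[0,0,0.0005,0,0,0],[0,0,0,0,0,0],[0,0,0,0,0,0],[0,0,0,0,0,0],[0,0,0,0,0,0]]'
python3 -m handwheel '[[0,0,0.0005,0,0,0],[0,0,0.0005,0,0,0],[0,0,0,0,0,0],[0,0,0,0,0,0],[0,0,0,0,0,0],[0,0,0,0,0,0],[0,0,0,0,0,0],[0,0,0,0,0,0]]'; done
```

```text
time: 11.63
ee_pos: [0.4363, -0.2578, 0.1672]
tcp_rot: [-179.9, 0.0, 100.8]
wrist_force: [-0.1, -0.5, -1.8]
opening: 0.0064
time: 12.3
ee_pos: [0.4366, -0.2578, 0.1669]
tcp_rot: [-179.9, 0.1, 100.8]
wrist_force: [0.1, 1.2, 5.5]
opening: 0.0063
```

```bash
python3 -m handwheel '[[0,0,0,0,0,0],[0,0,0,0,0,0],[0,0,0,0,0,0],[0,0,0,0,0,0],[0,0,0,0,0,0],[0,0,0,0,0,0],[0,0,0,0,0,0],[0,0,0,0,0,0]]' -0.3
python3 -m handwheel '[[0,0,-0.005,0,0,0],[0,0,-0.01,0,0,0],[0,0,-0.02,0,0,0],[0,0,-0.025,0,0,0],[0,0,-0.025,0,0,0],[0,0,-0.02,0,0,0],[0,0,-0.01,0,0,0],[0,0,0,0,0,0]]' 0
python3 - <<'E'
from h import *
c=cams.camera("side"); cv2.imwrite("pics/s3.png",cv2.resize(c["img"][150:360,150:340,::-1],None,fx=3,fy=2.8))
for phi in (0,):
    p,Rt=grasp(cS,mS,.055,phi); z=Rt.as_matrix()[:,2]; print(p); go(p-.06*z,Rt,"pre"); go(p,Rt)
E
```

```text
time: 12.97
ee_pos: [0.4363, -0.2578, 0.1661]
tcp_rot: [-179.9, 0.0, 100.8]
wrist_force: [0.2, 0.1, 0.3]
opening: 0.0297
time: 13.63
ee_pos: [0.4372, -0.2581, 0.2847]
tcp_rot: [179.9, 0.2, 100.8]
wrist_force: [0.2, -0.4, 0.3]
opening: 0.0423
[0.53583956 0.08515788 0.10984382]
pre t 13.68 turn [35.14  1.36  3.89] then shift [0.3291 0.2128 0.0017] | shift in present axes [0.3163 0.1959 0.1232]
 t 13.68 turn [35.14  1.36  3.89] then shift [0.3291 0.2128 0.0617] | shift in present axes [0.3189 0.1614 0.1723]
```

View pics/s3.png

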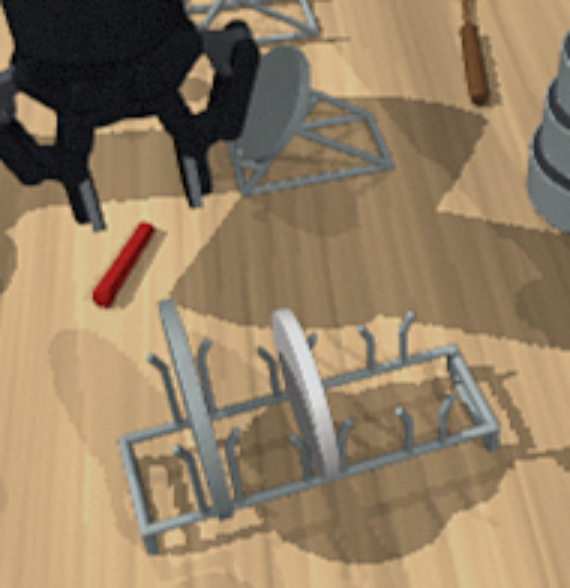

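```bash
python3 -m handwheel '[[0.02,0.008,0,0,0,0],[0.0376,0.0152,0,0,0,0],[0.0376,0.0152,0,0,0,0],[0.0376,0.0152,0,0,0,0],[0.0376,0.0152,0,0,0,0],[0.0376,0.0152,0,0,0,0],[0.0376,0.0152,0,0,0,0],[0.0376,0.0152,0,0,0,0]]'
python3 -m handwheel '[[0.01,0,0,4.39,0.17,0.49],[0,0,0,4.39,0.17,0.49],[0,0,0,4.39,0.17,0.49],[0,0,0,4.39,0.17,0.49],[0,0,0,4.39,0.17,0.49],[0,0,0,4.39,0.17,0.49],[0,0,0,4.39,0.17,0.49],[0,0,0,4.39,0.17,0.49]]'
python3 - <<'E'
from h import *
p,Rt=grasp(cS,mS,.055,0); z=Rt.as_matrix()[:,2]; go(p-.05*z,Rt,"pre"); go(p,Rt); print(monitor.get_obs()["q"].round(1))
E
```

```text
time: 14.35
ee_pos: [0.4955, 0.0439, 0.2801]
tcp_rot: [-179.8, 0.0, 100.8]
wrist_force: [0.8, 0.8, -0.2]
opening: 0.043
time: 15.02
ee_pos: [0.4839, 0.0507, 0.2552]
tcp_rot: [-146.4, -0.1, 96.7]
wrist_force: [-0.1, 0.0, -0.5]
opening: 0.0427
pre t 15.02 turn [ 1.58 -0.06  0.  ] then shift [0.0282 0.1291 0.0368] | shift in present axes [0.0281 0.1281 0.0404]
 t 15.02 turn [ 1.58 -0.06  0.  ] then shift [0.0282 0.1291 0.0868] | shift in present axes [0.0281 0.1267 0.0903]
[  6.1  30.9  37.7 130.3  -0.3  89.5]
```

```bash
python3 -m handwheel '[[0.004,0.018,0.0055,0,0,0],[0.004,0.018,0.0055,0,0,0],[0.004,0.018,0.0055,0,0,0],[0.004,0.018,0.0055,0.4,0,0],[0.004,0.018,0.005,0.4,0,0],[0.004,0.018,0.005,0.4,0,0],[0.004,0.018,0.005,0.4,0,0],[0,0,0,0,0,0]]'
python3 - <<'E'
from h import *
p,Rt=grasp(cS,mS,.055,0); z=Rt.as_matrix()[:,2]; go(p-.05*z,Rt,"pre"); go(p,Rt); print(monitor.get_obs()["q"].round(1))
c=cams.camera("wrist"); cv2.imwrite("pics/w3.png",c["img"][:,:,::-1])
E
```

```text
time: 15.68
ee_pos: [0.5612, 0.0887, 0.151]
tcp_rot: [-144.3, -0.1, 96.8]
wrist_force: [0.2, 0.1, -1.0]
opening: 0.0427
pre t 15.68 turn [-0.49 -0.04  0.05] then shift [-0.0005  0.0028 -0.0016] | shift in present axes [-0.0005  0.0027 -0.0016]
 t 15.68 turn [-0.49 -0.04  0.05] then shift [-0.0005  0.0028  0.0484] | shift in present axes [-0.0005  0.0032  0.0484]
[  8.4  46.4  48.3 127.6   1.   91.3]
```

View pics/w3.png

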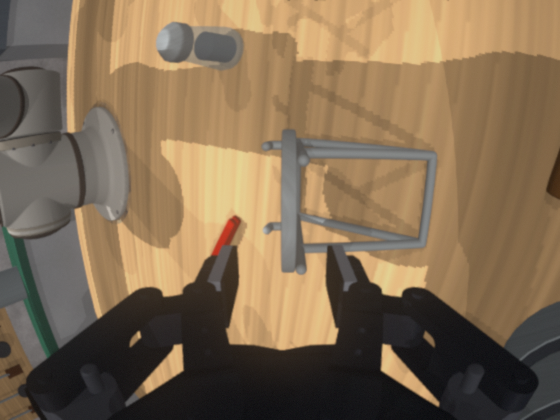

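```bash
python3 -m handwheel '[[-0.0005,0.003,0,-0.5,0,0],[0,0,0.004,0,0,0],[0,0,0.008,0,0,0],[0,0,0.009,0,0,0],[0,0,0.009,0,0,0],[0,0,0.009,0,0,0],[0,0,0.009,0,0,0],[0,0,0,0,0,0]]'
python3 -m handwheel '[[0,0,0,0,0,0],[0,0,0,0,0,0],[0,0,0,0,0,0],[0,0,0,0,0,0],[0,0,0,0,0,0],[0,0,0,0,0,0],[0,0,0,0,0,0],[0,0,0,0,0,0]]' -1 60
python3 - <<'E'
from h import *
p,Rt=grasp(cS,mS,.055,0); go(p,Rt); print(monitor.get_obs()["q"].round(1))
E
```

```text
time: 16.4
ee_pos: [0.535, 0.0842, 0.1155]
tcp_rot: [-145.2, -0.1, 96.7]
wrist_force: [1.5, -0.9, -0.5]
opening: 0.0426
time: 17.07
ee_pos: [0.5363, 0.0846, 0.115]
tcp_rot: [-145.2, -0.1, 96.7]
wrist_force: [0.9, 0.6, 2.0]
opening: 0.0
 t 17.07 turn [ 0.39 -0.07  0.02] then shift [0.0006 0.0026 0.0045] | shift in present axes [0.0006 0.0026 0.0045]
[  8.4  40.1  35.1 119.7   1.   91.4]
```

```bash
python3 - <<'E'
from h import *
c=cams.camera("wrist"); t=cams.camera("side")
a=cv2.resize(c["img"][130:420,150:430],(400,414)); b=cv2.resize(t["img"][80:260,150:330],(400,414))
cv2.imwrite("pics/w4.png",np.hstack([a,b])[:,:,::-1])
W=pts(t); P=W[150:225,210:290].reshape(-1,3)
E
```

```text
(no output)
```

View pics/w4.png

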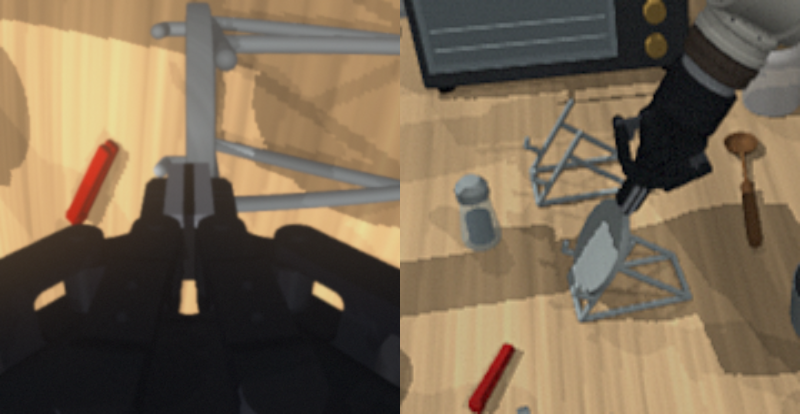

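```bash
python3 - <<'E'
from h import *
for n in("top","side"):
    c=cams.camera(n); W=pts(c).reshape(-1,3); W=W[~np.isnan(W[:,0])]
    d=W-cS; k=(np.linalg.norm(d,axis=1)<.068)&(W[:,2]>.02); P=W[k]
    print(n,len(P),[x if np.isscalar(x) else np.round(x,4) for x in disc(P)],P.max(0))
    c0=dict(np.load(n+"0.npz")); W=pts(c0).reshape(-1,3); W=W[~np.isnan(W[:,0])]
    d=W-cS; P=W[(np.linalg.norm(d,axis=1)<.068)&(W[:,2]>.02)]; print(" before",len(P),[x if np.isscalar(x) else np.round(x,4) for x in disc(P)],P.max(0))
E
```

```text
top 13 [array([0.5142, 0.0302, 0.0741]), array([-0.0863,  0.9954, -0.0421]), 0.013029010966420174, 13] [0.52401884 0.03169338 0.08613021]
 before 1337 [array([0.5049, 0.0815, 0.0743]), array([-0.8134, -0.0952,  0.5739]), 0.05801708996295929, 1128] [0.5620629  0.13672063 0.12319276]
side 938 [array([0.5091, 0.0794, 0.0765]), array([ 0.812 ,  0.1   , -0.5751]), 0.06213904172182083, 690] [0.5604255  0.13595713 0.13346917]
 before 935 [array([0.5057, 0.0808, 0.072 ]), array([-0.8104, -0.0991,  0.5775]), 0.05911792069673538, 694] [0.56256706 0.13615339 0.12007766]
```

```bash
python3 - <<'E'
from h import *
o,p,Rc=cur(); print(p,o["opening"],o["wrist_force"])
c=cams.camera("side"); W=pts(c); T=Rc.inv().apply((W-p).reshape(-1,3)).reshape(W.shape); I=c["img"]
C0=-cv2.Rodrigues(c["rvec"])[0].T@np.array(c["tvec"]).ravel(); print("cam in tool",Rc.inv().apply(C0-p).round(2))
for z in np.arange(-.03,.07,.006):
    k=(abs(T[...,2]-z)<.003)&(abs(T[...,0])<.05)&(abs(T[...,1])<.04)
    print(round(z,3),[(round(1e3*x),round(1e3*y),int(g)) for x,y,g in sorted(zip(T[k][:,0],T[k][:,1],I[k].mean(1)),key=lambda a:a[1])][::max(1,k.sum()//10)])
E
```

```text
[0.53629709 0.08465477 0.11504009] -7.669981897071619e-05 [1.14927553 0.44027737 1.55681417]
cam in tool [-0.77 -0.45 -0.42]
-0.03 [(2, -15, 14), (-6, -12, 18), (-10, -12, 17), (-8, -8, 31), (-10, -6, 91), (-12, -4, 86), (-15, -2, 43), (-12, 2, 82), (-12, 5, 87), (-11, 10, 69), (-10, 11, 85)]
-0.024 [(3, -14, 17), (-5, -13, 22), (4, -13, 10), (-9, -12, 14), (-1, -11, 15), (-8, -9, 20), (-8, -6, 63), (-10, -6, 83), (-12, -3, 71), (-13, -2, 35), (-13, 2, 88), (-12, 5, 68), (-10, 11, 99)]
-0.018 [(-10, -13, 15), (-5, -13, 5), (-2, -12, 10), (1, -12, 14), (-7, -9, 16), (-7, -8, 38), (-8, -6, 75), (-12, -4, 87), (-10, -1, 40), (-12, 1, 52), (-14, 3, 78), (-11, 7, 63), (-8, 12, 76), (-8, 14, 157)]
-0.012 [(-11, -13, 51), (4, -11, 34), (-7, -8, 40), (-12, -7, 79), (-14, -7, 84), (-11, -3, 72), (-14, -1, 40), (-11, 2, 64), (-13, 4, 105), (-9, 6, 88), (-8, 10, 132)]
-0.006 [(-4, -7, 80), (-9, -6, 75), (-11, -6, 74), (-2, -5, 81), (-14, -1, 67), (-12, -1, 99), (-6, 1, 80), (-12, 2, 98), (-13, 2, 73), (-14, 4, 102), (-9, 6, 102)]
-0.0 [(15, -3, 82), (-17, -2, 85), (11, -1, 83), (-8, -1, 76), (-
[... 1427 characters left out ...]
1, -2, 104), (-43, -1, 148), (2, -1, 143), (28, -1, 75), (36, -1, 80), (17, -1, 152), (-33, 0, 145), (27, 0, 91), (0, 1, 147), (-43, 23, 96), (-38, 34, 93)]
0.054 [(-40, -3, 148), (-7, -3, 145), (19, -2, 129), (-39, -2, 149), (-10, -1, 144), (-49, -1, 147), (34, -1, 79), (-6, -1, 147), (0, 0, 146), (-33, 0, 150), (-30, 0, 147)]
0.06 [(-8, -3, 144), (2, -2, 143), (-39, -2, 147), (-16, -1, 146), (-48, -1, 148), (-24, -1, 146), (1, -1, 146), (40, 0, 80), (-26, 0, 147), (-40, 0, 150), (32, 1, 76)]
0.066 [(-9, -2, 143), (-48, -2, 148), (-33, -2, 143), (22, -2, 133), (-4, -2, 145), (45, -1, 78), (-13, -1, 147), (40, -1, 83), (-19, -1, 147), (-40, -1, 147), (15, 0, 145), (26, 0, 100), (15, 1, 143)]
```

```bash
python3 -m handwheel '[[0,0,0,0,0,0],[0,0,0,0,0,0],[0,0,0,0,0,0],[0,0,0,0,0,0],[0,0,0,0,0,0],[0,0,0,0,0,0],[0,0,0,0,0,0],[0,0,0,0,0,0]]' 0
python3 - <<'E'
from h import *
o,p0,Rc=cur(); p,Rt=grasp(cS,mS,.055,0,.016); go(p,Rt); print(o["wrist_force"],o["opening"])
E
python3 -m handwheel '[[0,0.0015,0,0,0,0],[0,0.001,0.002,0,0,0],[0,0,0.002,0,0,0],[0,0,0.002,0,0,0],[0,0,0.002,0,0,0],[0,0,0.002,0,0,0],[0,0,0.002,0,0,0],[0,0,0,0,0,0]]'
python3 - <<'E'
from h import *
o,p0,Rc=cur(); p,Rt=grasp(cS,mS,.055,0,.016); go(p,Rt); print(o["wrist_force"],o["opening"])
E
```

```text
time: 17.98
ee_pos: [0.5362, 0.0846, 0.1149]
tcp_rot: [-145.2, -0.1, 96.7]
wrist_force: [-0.1, -0.6, 0.1]
opening: 0.0422
 t 17.98 turn [ 0.37 -0.07  0.02] then shift [0.0006 0.0027 0.0123] | shift in present axes [0.0005 0.0026 0.0123]
[-0.1311438  -0.575336    0.10315623] 0.04222792827050555
time: 18.65
ee_pos: [0.5311, 0.0841, 0.1035]
tcp_rot: [-145.2, -0.1, 96.7]
wrist_force: [0.8, 0.1, 0.5]
opening: 0.0428
 t 18.65 turn [ 0.35 -0.06  0.03] then shift [0.0005 0.0003 0.    ] | shift in present axes [0.0005 0.0003 0.    ]
[0.78971037 0.12800598 0.46180883] 0.042798118285989055
```

```bash
python3 -m handwheel '[[0,0,0,0,0,0],[0,0,0,0,0,0],[0,0,0,0,0,0],[0,0,0,0,0,0],[0,0,0,0,0,0],[0,0,0,0,0,0],[0,0,0,0,0,0],[0,0,0,0,0,0]]' -1 60
python3 - <<'E'
from h import *
o,p,Rc=cur()
c=cams.camera("side"); W=pts(c); T=Rc.inv().apply((W-p).reshape(-1,3)).reshape(W.shape); I=c["img"]
for z in np.arange(-.024,.031,.006):
    k=(abs(T[...,2]-z)<.003)&(abs(T[...,0])<.015)&(abs(T[...,1])<.04)
    print(round(z,3),[(round(1e3*x),round(1e3*y),int(g)) for x,y,g in sorted(zip(T[k][:,0],T[k][:,1],I[k].mean(1)),key=lambda a:a[1])][::max(1,k.sum()//8)])
E
```

```text
time: 19.32
ee_pos: [0.5316, 0.0841, 0.1039]
tcp_rot: [-145.2, -0.1, 96.7]
wrist_force: [2.8, -0.3, 1.6]
opening: 0.008
-0.024 [(0, -19, 12), (0, -17, 14), (-11, -15, 17), (-11, -10, 89), (-11, -8, 88), (-10, -4, 23), (1, 5, 1), (-11, 10, 69), (-9, 16, 99)]
-0.018 [(-8, -19, 11), (-11, -17, 10), (-8, -15, 12), (-11, -11, 81), (-13, -6, 58), (-6, 3, 76), (-13, 5, 70), (-11, 8, 84), (-7, 15, 69)]
-0.012 [(3, -16, 34), (2, -16, 41), (-5, -12, 19), (-13, -10, 83), (-13, -9, 85), (-11, -5, 65), (-15, -4, 82), (-13, 0, 101), (-12, 3, 92), (-13, 9, 91), (-13, 10, 141), (-10, 16, 146)]
-0.006 [(-12, -11, 70), (-4, -10, 80), (-1, -10, 59), (-7, -10, 78), (-14, -8, 70), (-13, -6, 74), (-12, -5, 71), (-15, -5, 74), (-14, 9, 132)]
-0.0 [(-10, -5, 80), (3, -5, 77), (-15, -5, 80), (10, -5, 82), (-13, -5, 72), (1, -5, 79), (-14, -4, 77), (-10, -4, 80), (15, -4, 80), (-4, -4, 72), (-2, -4, 69)]
0.006 [(-10, -6, 80), (-12, -6, 81), (11, -5, 78), (-4, -5, 80), (15, -5, 84), (0, -4, 74), (-4, -4, 80), (-12, -4, 77), (3, -4, 82), (9, -4, 82), (-1, -4, 80), (6, -4, 82)]
0.012 [(3, -6, 140), (-12, -5, 108), (-9, -5, 71), (-5, -5, 131), (10, -5, 107), (7, -4, 73), (-2, -4, 133), (-5, -4, 73), (10, -4, 76), (5, -4, 73), (-14, -4, 76), (3, -3, 107)]
0.018 [(9, -5, 147), (-6, -5, 144), (-3, -5, 144), (7, -4, 145), (-7, -4, 141), (-12, -4, 144), (13, -4, 146), (3, -4, 148), (9, -4, 134), (1, -4, 146), (-8, -3, 149)]
0.024 [(-1, -6, 142), (6, -6, 144), (-6, -5, 144), (3, -5, 145), (-7, -5, 143), (14, -4, 145), (6, -4, 143), (12, -4, 146), (-10, -4, 145), (-7, -4, 146), (1, -3, 146), (-10, -2, 145)]
0.03 [(-8, -6, 145), (-4, -5, 144), (6, -5, 143), (-1, -5, 145), (3, -4, 143), (-12, -4, 145), (5, -4, 142), (13, -4, 145), (-14, -4, 146), (-9, -4, 145), (11, -3, 142)]
```

```bash
python3 -m handwheel '[[0,0,-0.003,0,0,0],[0,0,-0.005,0,0,0],[0,0,-0.006,0,0,0],[0,0,-0.006,0,0,0],[0,0,-0.006,0,0,0],[0,0,-0.006,0,0,0],[0,0,-0.006,0,0,0],[0,0,-0.003,0,0,0]]'
python3 -m handwheel '[[0,-0.006,0,0,0,0],[0,-0.012,0,0,0,0],[0,-0.015,0,0,0,0],[0,-0.015,0,-1,0,0],[0,-0.015,0,-1.5,0,0],[0,-0.015,0,-2,0,0],[0,-0.015,0,-2,0,0],[0,-0.015,0,-2,0,0]]'
python3 - <<'E'
from h import *
print(monitor.get_obs()["q"].round(1))
Rv=vertR(ra); s=rc+.07*rx; go(s+[0,0,.26],Rv,"above short")
E
```

```text
time: 20.03
ee_pos: [0.555, 0.0868, 0.1378]
tcp_rot: [-145.2, -0.1, 96.7]
wrist_force: [-0.3, -0.6, -1.0]
opening: 0.0078
time: 20.7
ee_pos: [0.4633, 0.0759, 0.1961]
tcp_rot: [-153.8, -0.1, 96.7]
wrist_force: [0.0, 0.4, -1.2]
opening: 0.0079
[  8.7  19.8  19.1 115.6   0.9  91.8]
above short t 20.7 turn [-26.2   -0.99  -3.95] then shift [-0.3212  0.0508 -0.0639] | shift in present axes [-0.3167  0.0373 -0.09  ]
```

```bash
python3 -m handwheel '[[0,0,-0.008,-3.27,-0.12,-0.49],[0,0,-0.009,-3.27,-0.12,-0.49],[0,0,-0.009,-3.27,-0.12,-0.49],[0,0,-0.009,-3.27,-0.12,-0.49],[0,0,-0.009,-3.27,-0.12,-0.49],[0,0,-0.009,-3.27,-0.12,-0.49],[0,0,-0.009,-3.27,-0.12,-0.49],[0,0,-0.004,-3.27,-0.12,-0.49]]'
python3 -m handwheel '[[-0.015,0.01,0,0,0,0],[-0.025,0.015,0,0,0,0],[-0.03,0.015,0,0,0,0],[-0.03,0.01,0,0,0,0],[-0.03,0,0,0,0,0],[-0.03,0,0,0,0,0],[-0.03,0,0,0,0,0],[-0.03,0,0,0,0,0]]'
python3 - <<'E'
from h import *
Rv=vertR(ra); ry=np.array([-rx[1],rx[0],0]); s=rc+.0701*rx-.001*ry; go(s+[0,0,.26],Rv,"above short"); print(cur()[1])
E
```

```text
time: 21.37
ee_pos: [0.4815, 0.0782, 0.26]
tcp_rot: [179.9, -0.0, 100.8]
wrist_force: [-0.3, -0.4, -0.8]
opening: 0.008
time: 22.03
ee_pos: [0.5713, -0.1299, 0.2585]
tcp_rot: [-179.8, -0.1, 100.7]
wrist_force: [-0.1, 0.6, -1.6]
opening: 0.008
above short t 22.03 turn [-0.17 -0.05 -0.03] then shift [-0.0999 -0.0168 -0.0015] | shift in present axes [-0.0999 -0.0167 -0.0016]
[ 0.57128948 -0.12985062  0.258454  ]
```

```bash
python3 -m handwheel '[[-0.022,-0.003,0,0,0,0],[-0.02,-0.003,0,0,0,0],[-0.02,-0.003,0,0,0,0],[-0.015,-0.003,0,0,0,0],[-0.005,-0.002,0,0,0,0],[0,0,0,0,0,0],[0,0,0,0,0,0],[0,0,0,0,0,0]]'
python3 - <<'E'
from h import *
Rv=vertR(ra); ry=np.array([-rx[1],rx[0],0]); s=rc+.0701*rx-.001*ry; go(s+[0,0,.26],Rv,"above short"); o,p,Rc=cur()
for n in("side","top"):
    c=cams.camera(n); W=pts(c).reshape(-1,3); W=W[~np.isnan(W[:,0])]
    D=W-rc; X,Y,Z=D@rx,D@ry,W[:,2]
    k=(abs(X-.07)<.03)&(abs(Y)<.07)&(Z>.155)&(Z<.25); print(n,k.sum(),"lid X",np.percentile(X[k],[3,50,97]).round(4),"Y",Y[k].min(),Y[k].max(),"Zmin",Z[k].min())
    k=(abs(X+.07)<.02)&(abs(Y)<.08)&(Z>.125)&(Z<.2); print(n,k.sum(),"large X",np.percentile(X[k],[3,50,97]).round(4),"Z",Z[k].max())
    k=(abs(X)<.02)&(abs(Y)<.08)&(Z>.1)&(Z<.16); print(n,k.sum(),"saucer X",np.percentile(X[k],[3,50,97]).round(4),"Z",Z[k].max())
    i=c["img"]; cv2.imwrite(f"pics/q_{n}.png",i[:,:,::-1])
E
```

```text
time: 22.7
ee_pos: [0.5735, -0.2107, 0.2589]
tcp_rot: [-179.9, -0.0, 100.8]
wrist_force: [-0.8, -0.0, -1.1]
opening: 0.008
above short t 22.7 turn [-0.11 -0.04  0.01] then shift [-0.02   -0.0038 -0.0011] | shift in present axes [-0.02   -0.0038 -0.0011]
side 606 lid X [0.0689 0.0695 0.0773] Y -0.0347146783334901 0.06958009672167825 Zmin 0.1683969975389307
side 406 large X [-0.0734 -0.0689 -0.0639] Z 0.1763468551813257
side 383 saucer X [-0.0031  0.      0.0066] Z 0.14333528375935356
top 55 lid X [0.067  0.0676 0.0723] Y 0.048502508555704045 0.06986097208823384 Zmin 0.1809544389595366Traceback (most recent call last):
  File "<stdin>", line 7, in <module>
    return _quantile_unchecked(
        a, q, axis, out, overwrite_input, method, keepdims, weights)
    return _ureduce(a,
                    func=_quantile_ureduce_func,
    ...<5 lines>...
                    overwrite_input=overwrite_input,
                    method=method)
    r = func(a, **kwargs)
    result = _quantile(arr,
                       quantiles=q,
    ...<2 lines>...
                       out=out,
                       weights=wgt)
    slices_having_nans = np.isnan(arr[-1, ...])
                                  ~~~^^^^^^^^^
IndexError: index -1 is out of bounds for axis 0 with size 0
```

```bash
python3 -m handwheel '[[-0.004,-0.001,0,0,0,0],[-0.007,-0.001,0,0,0,0],[-0.007,-0.0005,0,0,0,0],[-0.0035,0,0,0,0,0],[0,0,0.005,0,0,0],[0,0,0.01,0,0,0],[0,0,0.01,0,0,0],[0,0,0.005,0,0,0]]'
python3 -m handwheel '[[0,0,0.008,0,0,0],[0,0,0.013,0,0,0],[0,0,0.015,0,0,0],[0,0,0.015,0,0,0],[0,0,0.013,0,0,0],[0,0,0.01,0,0,0],[0,0,0.006,0,0,0],[0,0,0.002,0,0,0]]'
python3 - <<'E'
from h import *
Rv=vertR(ra); ry=np.array([-rx[1],rx[0],0]); s=rc+.0701*rx-.001*ry; go(s+[0,0,.114],Rv,"seat"); print(cur()[1])
E
```

```text
time: 23.47
ee_pos: [0.5747, -0.2334, 0.2269]
tcp_rot: [-179.8, -0.1, 100.7]
wrist_force: [-0.3, 0.6, -1.9]
opening: 0.0078
time: 24.13
ee_pos: [0.5745, -0.2332, 0.1456]
tcp_rot: [-179.8, -0.1, 100.7]
wrist_force: [0.5, 0.0, -1.4]
opening: 0.0084
seat t 24.13 turn [-0.17 -0.06 -0.03] then shift [ 0.0023 -0.0007  0.0316] | shift in present axes [ 0.0022 -0.0006  0.0316]
[ 0.57453246 -0.23318992  0.14563523]
```

```bash
python3 -m handwheel '[[0.001,0,0.004,0,0,0],[0,0,0.005,0,0,0],[0,0,0.005,0,0,0],[0,0,0.004,0,0,0],[0,0,0.003,0,0,0],[0,0,0.002,0,0,0],[0,0,0,0,0,0],[0,0,0,0,0,0]]'
python3 -m handwheel '[[0,0,0.001,0,0,0],[0,0,0.001,0,0,0],[0,0,0.001,0,0,0],[0,0,0,0,0,0],[0,0,0,0,0,0],[0,0,0,0,0,0],[0,0,0,0,0,0],[0,0,0,0,0,0]]'
```

```text
time: 24.8
ee_pos: [0.5746, -0.2323, 0.1237]
tcp_rot: [-179.9, -0.0, 100.7]
wrist_force: [0.3, -0.3, -1.0]
opening: 0.0083
time: 25.47
ee_pos: [0.5746, -0.2324, 0.1207]
tcp_rot: [-179.9, -0.0, 100.7]
wrist_force: [0.2, 0.4, -2.0]
opening: 0.0078
```

```bash
python3 -m handwheel '[[0,0,0.001,0,0,0],[0,0,0.001,0,0,0],[0,0,0.001,0,0,0],[0,0,0.001,0,0,0],[0,0,0,0,0,0],[0,0,0,0,0,0],[0,0,0,0,0,0],[0,0,0,0,0,0]]'
python3 -m handwheel '[[0,0,0.001,0,0,0],[0,0,0.0005,0,0,0],[0,0,0,0,0,0],[0,0,0,0,0,0],[0,0,0,0,0,0],[0,0,0,0,0,0],[0,0,0,0,0,0],[0,0,0,0,0,0]]'
```

```text
time: 26.13
ee_pos: [0.5746, -0.2323, 0.1168]
tcp_rot: [-179.9, -0.0, 100.7]
wrist_force: [0.2, -0.0, -0.3]
opening: 0.0079
time: 26.8
ee_pos: [0.5746, -0.2323, 0.1152]
tcp_rot: [-179.9, -0.0, 100.7]
wrist_force: [-0.6, -0.7, -0.9]
opening: 0.0081
```

```bash
python3 -m handwheel '[[0,0,0.0005,0,0,0],[0,0,0.0005,0,0,0],[0,0,0,0,0,0],[0,0,0,0,0,0],[0,0,0,0,0,0],[0,0,0,0,0,0],[0,0,0,0,0,0],[0,0,0,0,0,0]]'
python3 -m handwheel '[[0,0,0.0005,0,0,0],[0,0,0.0005,0,0,0],[0,0,0,0,0,0],[0,0,0,0,0,0],[0,0,0,0,0,0],[0,0,0,0,0,0],[0,0,0,0,0,0],[0,0,0,0,0,0]]'
```

```text
time: 27.47
ee_pos: [0.5746, -0.2324, 0.1142]
tcp_rot: [-179.9, -0.0, 100.7]
wrist_force: [-1.1, -0.4, -0.9]
opening: 0.0082
time: 28.13
ee_pos: [0.5747, -0.2324, 0.1133]
tcp_rot: [-179.9, -0.0, 100.7]
wrist_force: [0.8, 0.3, 0.3]
opening: 0.0078
```

```bash
python3 -m handwheel '[[0,0,0.0005,0,0,0],[0,0,0.0005,0,0,0],[0,0,0,0,0,0],[0,0,0,0,0,0],[0,0,0,0,0,0],[0,0,0,0,0,0],[0,0,0,0,0,0],[0,0,0,0,0,0]]'
python3 -m handwheel '[[0,0,0.0005,0,0,0],[0,0,0,0,0,0],[0,0,0,0,0,0],[0,0,0,0,0,0],[0,0,0,0,0,0],[0,0,0,0,0,0],[0,0,0,0,0,0],[0,0,0,0,0,0]]'
```

```text
time: 28.8
ee_pos: [0.5749, -0.2325, 0.1131]
tcp_rot: [-180.0, 0.0, 100.7]
wrist_force: [-0.5, -0.4, 5.2]
opening: 0.008
time: 29.47
ee_pos: [0.5751, -0.2326, 0.1131]
tcp_rot: [-180.0, 0.0, 100.7]
wrist_force: [0.2, -0.0, 7.7]
opening: 0.0082
```

Seated (contact at 0.1131, expected 0.114). Release and retreat.

```bash
python3 -m handwheel '[[0,0,0,0,0,0],[0,0,0,0,0,0],[0,0,0,0,0,0],[0,0,0,0,0,0],[0,0,0,0,0,0],[0,0,0,0,0,0],[0,0,0,0,0,0],[0,0,0,0,0,0]]' -0.3
python3 -m handwheel '[[0,0,-0.005,0,0,0],[0,0,-0.01,0,0,0],[0,0,-0.02,0,0,0],[0,0,-0.025,0,0,0],[0,0,-0.03,0,0,0],[0,0,-0.03,0,0,0],[0,0,-0.03,0,0,0],[0,0,-0.02,0,0,0]]'
python3 -m handwheel '[[0.03,0,0,0,0,0],[0.03,0,0,0,0,0],[0.03,0,0,0,0,0],[0.03,0,0,0,0,0],[0.03,0,0,0,0,0],[0.03,0,0,0,0,0],[0.02,0,0,0,0,0],[0,0,0,0,0,0]]'
python3 - <<'E'
from h import *
ry=np.array([-rx[1],rx[0],0]); im=[]
for n in("side","top"):
    c=cams.camera(n); W=pts(c).reshape(-1,3); W=W[~np.isnan(W[:,0])]
    D=W-rc; X,Y,Z=D@rx,D@ry,W[:,2]
    for m,x0,z0 in(("large",-.07,.125),("saucer",0,.1),("small",.07,.095)):
        k=(abs(X-x0)<.025)&(abs(Y)<.085)&(Z>z0)&(Z<.2)
        if k.any(): print(n,m,k.sum(),"X",np.percentile(X[k],[3,50,97]).round(4),"Y",Y[k].min().round(4),Y[k].max().round(4),"Z",Z[k].max().round(4))
    im.append(c["img"][200:350,150:340] if n=="side" else c["img"][170:320,280:470])
cv2.imwrite("pics/end.png",cv2.resize(np.hstack(im),None,fx=2.1,fy=2.8)[:,:,::-1])
E
```

```text
time: 30.13
ee_pos: [0.5746, -0.2323, 0.1116]
tcp_rot: [-179.9, -0.0, 100.7]
wrist_force: [0.3, 0.2, 0.6]
opening: 0.0298
time: 30.8
ee_pos: [0.5749, -0.2324, 0.2861]
tcp_rot: [179.9, 0.1, 100.7]
wrist_force: [0.7, -0.2, 0.4]
opening: 0.0298
time: 31.47
ee_pos: [0.5371, -0.0328, 0.2835]
tcp_rot: [-180.0, -0.0, 100.9]
wrist_force: [-0.4, 0.3, 0.9]
opening: 0.0298
side large 408 X [-0.0734 -0.0689 -0.0639] Y -0.0731 0.056 Z 0.1767
side saucer 381 X [-0.0031 -0.0001  0.0066] Y -0.0592 0.0489 Z 0.1437
side small 356 X [0.0662 0.0683 0.0756] Y -0.0538 0.049 Z 0.1327
top large 307 X [-0.0755 -0.071  -0.0659] Y -0.0692 0.071 Z 0.1769
top saucer 264 X [-0.0052 -0.0016  0.0045] Y -0.0565 0.0568 Z 0.146
top small 246 X [0.064  0.0673 0.0738] Y -0.0496 0.0525 Z 0.1352
```

View pics/end.png

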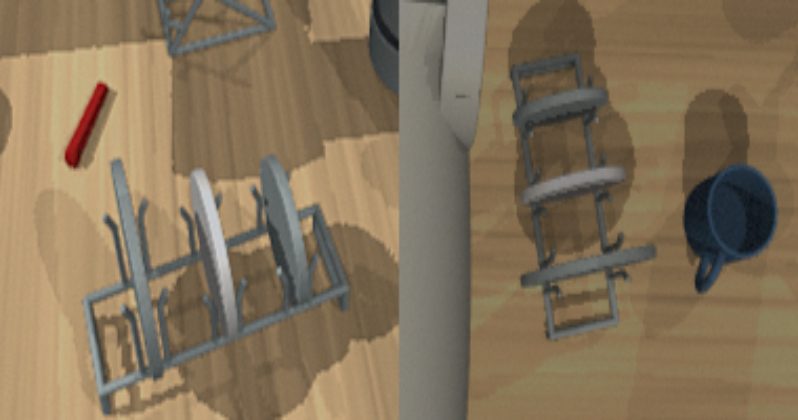

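```bash
python3 -c "
from workcell import order; print(order.job_done())"
```

```text
the job is handed in; nothing more can be done
None
```

Both lids are standing in the rack: the large one between the tall tines at the near end, the small one between the short tines at the far end. I handed the job in at about 31.6 s of robot time; it reported no verdict.

**Lowering:** I lowered each lid until the wrist felt the rails (about 5–8 N), at or within 1 mm of the expected height, then released it and backed away.

**Final camera checks:**

| | Measured | Expected |
|---|---|---|
| Large lid, distance from rack middle along the rack | −69 to −71 mm | −70 mm |
| Small lid, distance from rack middle along the rack | about +69 to +71 mm | +70 mm |
| Large lid top height | 177 mm | 174 mm |
| Small lid top height | 133–135 mm | 130 mm |
| Saucer top height | 144–146 mm | 142 mm |

- **Height bias:** The heights all read 2–5 mm high, the undisturbed saucer included. I took this as camera bias, which fits both lids being seated.
- **Saucer and other objects:** The saucer had not visibly moved. The clip and mug look undisturbed in the last pictures, but I did not re-measure those or the other counter objects.

**What went wrong or disagreed:**
- **Large lid approach:** The fourth joint hit its limit approaching straight down the lid's slope, so I gripped the rim 20° round from the top.
- **Small lid grasp:** The first grasp closed on nothing because the pads end nearer the TCP than I assumed. A second grasp about 12 mm deeper held.
- **Camera disagreement:** The two cameras put the rack 2–4 mm apart, so I aimed at the average.

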